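# Lock the housing and draw the plug gauge to its yellow mark

### The arm

A 7-joint arm with a two-finger parallel gripper is mounted at the origin on the work surface. World frame = base frame: x ahead of the robot, y to its left, z up, the work surface at z = 0. Lengths are in mm, angles in rad, forces in N, time in s.
With the tool pointing down it reaches from about 400 to 850 mm from the base axis. Payload 6.9 kg.
Tool frame: the origin (TCP) lies where the fingers leave the gripper's body, on its centre line; the fingertips stand 73 mm ahead of it and the grasp point (between the pads) lies 54 mm ahead of it (manip.grasp_offset is the distance from the TCP to the grasp point, in mm); x points along the fingers, y is the direction in which the jaws open and shut, and the axes are right-handed (so a half turn about x gives the same grasp; the last joint's range is limited). The gripper opens to 85 mm and grips with 20 to 120 N. Pads are 22 mm wide; open, the fingers measure 114 mm over their backs; the gripper's body (76 mm by 85 mm) begins 54 mm behind the grasp point. The pads swing forward as they close: fully open they stand 13 mm farther back than shut.
Start: joints at [1.29, 0.507, -0.238, 1.5, 0.126, 1.149, -0.155], TCP at [235.158, -579.064, 303.875] pointing down, gripper open.
Joint ranges: [-3.08, 3.08], [-0.24, 2.05], [-1.43, 1.35], [0, 2.5], [-1.52, 4.66], [0.17, 1.96], [-2.89, 2.89]. Speed limits (rad/s): [2.39, 2.39, 3.14, 3.14, 3.14, 3.14, 3.14].

### API

Orientations are given as a unit quaternion [w, x, y, z].
In Python, from workcell import manip gives the robot as it stands. Calls block until the motion is done:
- manip.goto(position, orientation): joint-space move of the TCP to a pose.
- manip.movel(position, rotation=None, v=150, until_force=None): straight line of the TCP; rotation=None keeps the orientation; v is the mean speed in mm/s. With until_force (N) it stops when the force on the tool has changed by that much, and returns True; else False.
- manip.goto_joints(angles): joint-space move.
- manip.command_gripper(opening, strength=None): opening from 0.0 (shut) to 1.0 (fully open); strength is the grip in N (None keeps the last); returns when the fingers have stopped.
- manip.wait(seconds).
- manip.inverse_kinematics(position, orientation): joint angles nearest the present ones, or None.
- manip.read_camera(name): name is "side" or "top"; returns a dict with "frame" (400x640x3 uint8, red, green, blue), "fx", "fy", "cx", "cy" (pixels), "extrinsics" (4x4, takes a point from camera to world coordinates). Camera axes: x right, y up, looking along -z (the intrinsics and any distortion apply to the point x, -y, -z); pixel columns grow to the right and rows downward; lengths in mm; the calibration is good to about 2 mm. A picture is of the moment at which its call begins. There is no depth.
A pose or a line that the arm cannot do raises manip.MotionError and nothing moves.
- manip.finish_job(): hands the job in, once; it reports no verdict.
Readings, each from a call of its own:
- manip.current_time(): time.
- manip.current_joint_pos(): joint angles.
- manip.current_qd(): joint speeds.
- manip.current_joint_torque(): joint torques, N m.
- manip.current_tcp_pos(): TCP position.
- manip.current_tool_rot(): TCP orientation.
- manip.current_force(): force on the tool from outside, world axes, zero at the start.
- manip.current_wrist_torque(): the same for the moment, N m.
- manip.current_gripper_width(): opening from 0.0 (shut) to 1.0 (fully open).
Only numpy, scipy, OpenCV 4.12 (cv2) and the standard library are available. Lean on these libraries where they do the work, as an engineer would, in place of code of your own. Each camera call takes 0.05 s, during which the arm holds its last target.

### The job

Push the carriage with the black housing fully home, swing the red-knobbed latch fully closed to lock it, and only then draw the blue-handled plug gauge straight up out of the housing's bore, without forcing it against the sides, until the whole yellow band stands clear of the bore's mouth while the red band stays hidden inside; never let the red band come out. Finish holding the gauge still and upright there in the gripper, for the reading - do not let go - and leave everything else on the bench undisturbed.

Things in the scene. Friction and masses are not known exactly. Their poses are not given: they have to be found in the camera images.
- station: Grey gauging station fixed to the bench: base plate 230 mm in its x (-115 to +115), y -130 to +105 mm, 12 mm thick. Origin on the bench surface; x = the way the carriage slides home (away from the robot, give or take the station's yaw), y left, z up. On its right stand a grey rack block with the spare gauge (x +60, y -100 mm) and the setting ring (x -50, y -94 mm).
- carriage (a joint): Aluminium carriage (plate 145 x 90 mm, top 22 mm above the bench) that slides along station x: 0 = out (start), 0.060 m = fully home at its stop. Friction about 4 N plus light drag; stays where left. Bolted on it: a black round housing, 76 mm across, top 88 mm above the bench, and its orange handle post.
- carriage_grip (a point): Point on the axis of the carriage's upright round orange handle post (18 mm across, from 22 to 72 mm above the bench), 58 mm above the bench and 14 mm below the post's top. It rides with the carriage, 85 mm behind (station -x of) the bore axis. Axes as the station's.
- bore_mouth (a point): Centre of the top rim of the bore: an aluminium sleeve (41 mm outside) in the middle of the black housing, mouth 92 mm above the bench. Bore 25.2 mm across, 70 mm deep down to the carriage plate. Rides with the carriage; z up along the bore, axes as the station's.
- latch (a joint): Yellow latch bar turning about a vertical pin on the station: 0 = open (50 mm dog points to station -x, red knob to station +x), 1.571 rad = closed at its end stop: turned counter-clockwise seen from above, dog across behind the carriage's rear edge, knob to station +y. Starts at 0 to 0.3 rad. Friction about 0.12 N m; stays where left. Close it only with the carriage home.
- latch_knob (a point): Point on the axis of the latch's upright round red knob post (16 mm across, from 22 to 74 mm above the bench), 58 mm above the bench, 70 mm from the pin. Turns with the latch.
- latch_pivot (a point): Point on the latch's pin axis, 58 mm above the bench: station x -50, y +80 mm. Fixed on the station, axes as the station's.
- gauge: Plug gauge standing loose in the bore, 136 mm long, 0.2-0.4 kg. Origin at its lower end, z up its axis. Up from the lower end: steel rod 24 mm across to 76 mm, red band 18-26, yellow band 44-52; neck 18 mm across to 81; blue round handle 28 mm across, 81-136. Seated, its end is 70 mm below the mouth; raised 26 mm yellow is just out, 44 mm red begins to show. 0.6 mm play: binds if pulled askew.
- gauge_grip (a point): Middle of the gauge's blue handle, on its axis, 108 mm above its lower end (130 mm above the bench when seated).
- housing_a: Bystander: loose black round housing, 76 mm across, 66 mm high, origin under its centre. Leave alone.
- housing_b: Bystander: a second such loose black housing. Leave alone.
- oil_bottle: Bystander: white plastic bottle with an orange cap, 44 mm across, 110 mm high, origin under its centre. Leave alone.
- screwdriver: Bystander: screwdriver with a green handle lying on the bench. Leave alone.
- setting_ring: Bystander: steel setting ring, 42 mm across, 16 mm high, lying on the right of the station's base plate. Leave alone.
- spare_gauge: Bystander: small plug gauge with a white handle (20 mm across, top 102 mm above the bench) standing in the grey rack block at the right of the station. Leave alone.

How it is judged:
By the outcome, as a careful person would: the job done as asked, in the order asked, and still so for the second after the job is handed in, while the arm keeps its last pose, push and grip.
It also fails if it takes over 62 s, if anything falls off the work surface, if the arm or the gripper's body presses on something with over 40 N, if the wrist force passes 120 N, or if a joint passes its speed limit or range.

## Working session

There is one attempt and no reset: what is moved stays moved. The work goes in short steps, each a Python script; the robot and the scene stay as the last script left them, time stands still between calls to the robot, and variables do not carry over. Pictures are saved under pics/ and viewed, and the job is handed in when it is done.

```bash
ls; mkdir -p pics; python3 - <<'E'
from workcell import manip
import cv2
for n in("side","top"):
    d=manip.read_camera(n); cv2.imwrite(f"pics/{n}0.png",d["frame"][:,:,::-1])
    print(n,{k:v for k,v in d.items() if k!="frame"})
print(manip.current_time(),manip.current_tool_rot(),manip.grasp_offset,manip.current_tcp_pos())
E
```

```text
pics
side {'fx': 377.0024345144811, 'fy': 377.0024345144811, 'cx': 326.7672297144054, 'cy': 199.7903944027951, 'extrinsics': array([[-8.34256632e-01,  3.08242236e-01, -4.57168018e-01,
         1.00595770e+02],
       [-5.51366301e-01, -4.61371097e-01,  6.95076912e-01,
         7.16785106e+02],
       [ 3.32795142e-03,  8.31939562e-01,  5.54856279e-01,
         6.88448893e+02],
       [ 0.00000000e+00,  0.00000000e+00,  0.00000000e+00,
         1.00000000e+00]])}
top {'fx': 455.35114967751514, 'fy': 455.35114967751514, 'cx': 328.50463212493463, 'cy': 195.05010023990437, 'extrinsics': array([[ 2.85323270e-02,  9.85919603e-01, -1.64767845e-01,
         3.40569540e+02],
       [-9.99585575e-01,  2.87715935e-02, -9.34796380e-04,
         4.27295600e+00],
       [ 3.81899940e-03,  1.64726233e-01,  9.86331934e-01,
         1.51304048e+03],
       [ 0.00000000e+00,  0.00000000e+00,  0.00000000e+00,
         1.00000000e+00]])}
0.1 [-0.13501824 -0.69388157 -0.13607338  0.69410552] 53.900000000000006 [ 234.98350065 -578.81593046  303.12398843]
```

View pics/side0.png

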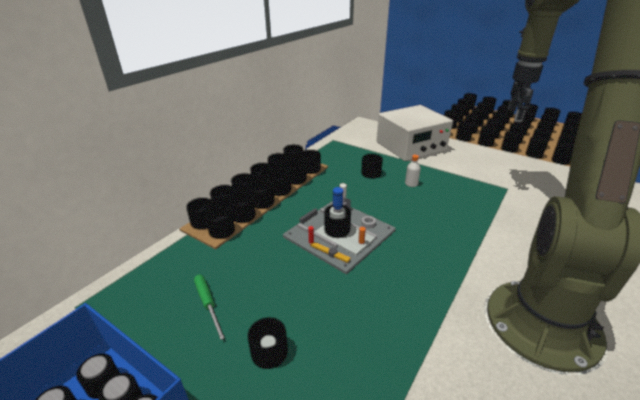

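View pics/top0.png

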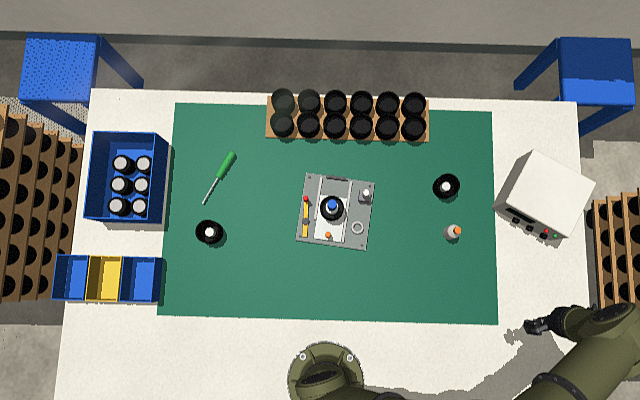

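Top view: station around (335,210), with gauge (332,204), orange post (328,236) and red knob (305,199). Side view: handle (338,198), knob (311,234), post (362,235).

```bash
cat > h.py <<'E'
from workcell import manip
import cv2, numpy as np
def ray(d,u,v):
    E=d["extrinsics"]; c=np.array([(u-d["cx"])/d["fx"],-(v-d["cy"])/d["fy"],-1.])
    r=E[:3,:3]@c; return E[:3,3],r/np.linalg.norm(r)
def plane(d,u,v,z):
    o,r=ray(d,u,v); return o+r*(z-o[2])/r[2]
def tri(a,b):
    (o1,r1),(o2,r2)=a,b
    s=np.linalg.lstsq(np.c_[r1,-r2],o2-o1,rcond=None)[0]
    p,q=o1+s[0]*r1,o2+s[1]*r2
    return (p+q)/2,np.linalg.norm(p-q)
def proj(d,P):
    E=d["extrinsics"]; c=E[:3,:3].T@(np.asarray(P,float)-E[:3,3]); return d["cx"]+d["fx"]*c[0]/-c[2], d["cy"]-d["fy"]*c[1]/-c[2]
HSV={"blue":((105,130,50),(125,255,255)),"orange":((7,130,90),(17,255,255)),"yellow":((19,120,80),(32,255,255)),"red":((0,140,60),(5,255,255)),"red2":((174,140,60),(180,255,255))}
ROI={"top":(285,160,385,260),"side":(275,170,400,275)}
def blobs(d,n,roi=None):
    x0,y0,x1,y1=roi or ROI[n]; im=d["frame"][y0:y1,x0:x1]; h=cv2.cvtColor(im,cv2.COLOR_RGB2HSV); out={}
    for k,(lo,hi) in HSV.items():
        if k=="red2":continue
        m=cv2.inRange(h,lo,hi)
        if k=="red": m|=cv2.inRange(h,*HSV["red2"])
        N,l,s,c=cv2.connectedComponentsWithStats(m)
        out[k]=[(int(s[i,4]),c[i][0]+x0,c[i][1]+y0,(s[i,:4]+[x0,y0,0,0]).tolist()) for i in np.argsort(-s[1:,4])+1 if s[i,4]>3]
    return out
E
python3 - <<'E'
from h import *
D={n:manip.read_camera(n) for n in("side","top")}
B={n:blobs(D[n],n) for n in D}
for n in B:
  for k in B[n]: print(n,k,[(a,round(u,1),round(v,1),s) for a,u,v,s in B[n][k]])
for k in("blue","orange","red"):
  s,t=B["side"][k][0],B["top"][k][0]
  print(k,tri(ray(D["side"],*s[1:3]),ray(D["top"],*t[1:3])))
for n in D:
  x0,y0,x1,y1=ROI[n]; cv2.imwrite(f"pics/{n}_z.png",cv2.resize(D[n]["frame"][y0:y1,x0:x1,::-1],None,fx=5.5,fy=5.5,interpolation=cv2.INTER_CUBIC))
E
```

```text
side blue [(181, np.float64(337.3), np.float64(197.3), [333, 187, 10, 22])]
side orange [(75, np.float64(361.5), np.float64(234.4), [359, 227, 6, 16]), (6, np.float64(311.3), np.float64(242.8), [310, 242, 4, 3])]
side yellow [(98, np.float64(320.3), np.float64(247.3), [311, 243, 18, 11]), (95, np.float64(341.8), np.float64(256.8), [334, 252, 16, 11])]
side red [(63, np.float64(310.5), np.float64(234.1), [309, 226, 4, 17])]
top blue [(75, np.float64(331.8), np.float64(203.8), [328, 199, 9, 11])]
top orange [(27, np.float64(327.6), np.float64(234.3), [325, 232, 6, 6])]
top yellow [(63, np.float64(305.5), np.float64(209.6), [303, 202, 5, 16]), (60, np.float64(304.7), np.float64(230.2), [302, 224, 6, 13])]
top red [(23, np.float64(305.2), np.float64(198.3), [303, 196, 5, 6])]
blue (array([543.40278498,  -5.69694457, 131.85910247]), np.float64(2.3952877394933734))
orange (array([457.03290621,   4.83654642,  49.93317151]), np.float64(0.5512945872461698))
red (array([571.39066835,  80.7481863 ,  50.71339922]), np.float64(1.1925261612025273))
```

View pics/side_z.png

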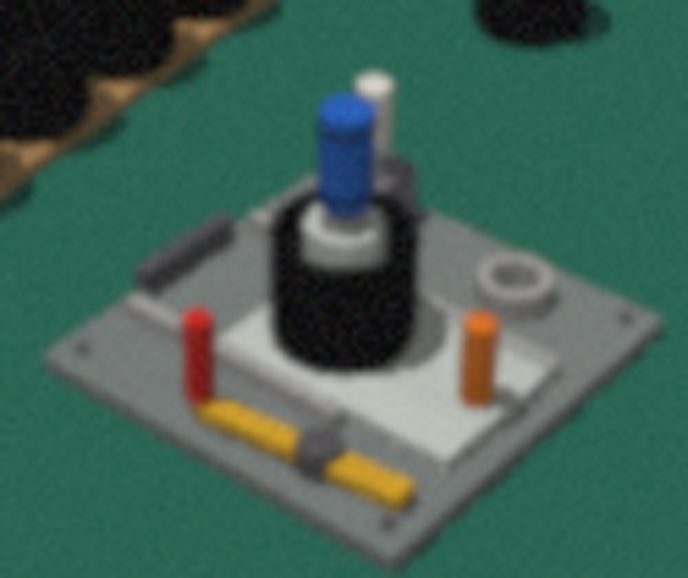

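View pics/top_z.png

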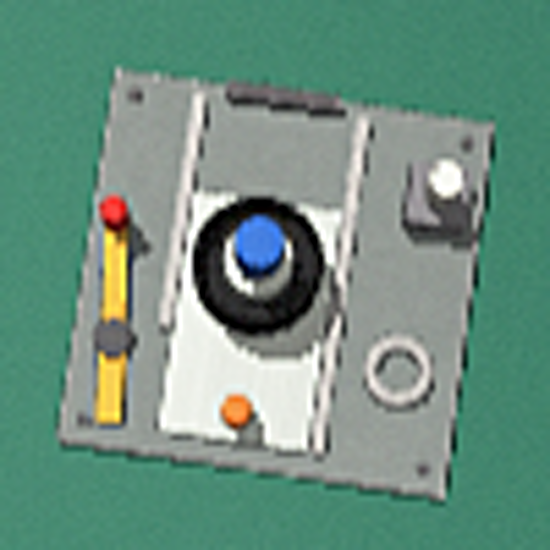

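```bash
cat >> h.py <<'E'
from scipy.spatial.transform import Rotation as R
def quat(psi):
    # tool x down, jaw axis (y) at world angle psi
    y=np.array([np.cos(psi),np.sin(psi),0]);x=np.array([0,0,-1.]);z=np.cross(x,y)
    q=R.from_matrix(np.c_[x,y,z]).as_quat(); return [q[3],q[0],q[1],q[2]]
E
python3 - <<'E'
from h import *
d=manip.read_camera("top")
x0,y0,x1,y1=290,160,385,262
h=cv2.cvtColor(d["frame"][y0:y1,x0:x1],cv2.COLOR_RGB2HSV)
m=255-cv2.inRange(h,(60,60,0),(95,255,255))
m=cv2.morphologyEx(m,cv2.MORPH_OPEN,np.ones((5,5)))
c=max(cv2.findContours(m,cv2.RETR_EXTERNAL,cv2.CHAIN_APPROX_NONE)[0],key=cv2.contourArea)[:,0]+[x0,y0]
P=np.array([plane(d,u,v,12)[:2] for u,v in c],np.float32)
r=cv2.minAreaRect(P);print(r,cv2.boxPoints(r))
# start tool
q=manip.current_tool_rot();M=R.from_quat([q[1],q[2],q[3],q[0]]).as_matrix();print(M.round(3))
yaw=-0.12
for name,p in(("post",(457,4.8,112)),("knob",(571,81,112)),("knobc",(488,145,112)),("gauge",(603,-13,184)),("gl",(603,-13,300))):
  for a in (0,.5,1):
    for s in(0,np.pi):
      j=manip.inverse_kinematics(p,quat(yaw+s+np.pi/2*a)); print(name,a,s>0,None if j is None else np.round(j,2))
E
```

```text
((540.7484130859375, -17.346954345703125), (234.84173583984375, 234.1149444580078), 83.241455078125) [[ 410.68567 -120.17589]
 [ 643.1737  -147.72783]
 [ 670.81116   85.48198]
 [ 438.32312  113.03392]]
[[-0.     0.376 -0.926]
 [ 0.001 -0.926 -0.376]
 [-1.    -0.001 -0.   ]]
post 0 False [ 0.28  0.57 -0.51  2.16  0.53  0.54 -0.75]
post 0 True [ 0.67  0.83 -1.23  2.16  1.02  0.95  1.85]
post 0.5 False [ 0.38  0.6  -0.66  2.16  0.67  0.59 -0.1 ]
post 0.5 True [-0.04  0.53 -0.04  2.17  0.05  0.45 -2.59]
post 1 False [ 0.47  0.64 -0.81  2.16  0.78  0.67  0.56]
post 1 True [ 0.09  0.53 -0.23  2.16  0.26  0.47 -2.02]
knob 0 False [ 0.17  0.7  -0.57  1.85  0.54  0.75 -0.82]
knob 0 True [ 0.48  0.96 -1.23  1.85  1.02  1.14  1.89]
knob 0.5 False [ 0.26  0.74 -0.73  1.85  0.67  0.81 -0.16]
knob 0.5 True [-0.16  0.65 -0.04  1.86  0.04  0.64 -2.69]
knob 1 False [ 0.35  0.8  -0.9   1.85  0.8   0.9   0.51]
knob 1 True [-0.01  0.66 -0.27  1.85  0.27  0.67 -2.13]
knobc 0 False [ 0.03  0.63 -0.56  2.03  0.55  0.64 -1.02]
knobc 0 True [ 0.37  0.89 -1.23  2.03  1.02  1.03  1.64]
knobc 0.5 False [ 0.05  
[... 189 characters left out ...]
3  0.3   0.56 -2.33]
gauge 0 False [ 0.39  0.66 -0.68  1.71  0.49  0.95 -0.6 ]
gauge 0 True [-0.61  0.88  1.15  1.73 -0.88  1.15 -2.46]
gauge 0.5 False [ 0.48  0.71 -0.85  1.71  0.61  1.01  0.07]
gauge 0.5 True [ 0.02  0.58 -0.07  1.72  0.05  0.84 -2.54]
gauge 1 False [ 0.54  0.76 -0.99  1.71  0.71  1.07  0.77]
gauge 1 True [ 0.15  0.59 -0.27  1.72  0.2   0.86 -1.9 ]
gl 0 False [ 0.47  0.57 -0.82  1.56  0.44  1.2  -0.55]
gl 0 True [-0.62  0.72  1.15  1.58 -0.67  1.29 -2.63]
gl 0.5 False [ 0.54  0.61 -0.97  1.56  0.52  1.25  0.15]
gl 0.5 True [ 0.1   0.47 -0.18  1.57  0.09  1.11 -2.58]
gl 1 False [ 0.56  0.63 -1.01  1.56  0.55  1.26  0.91]
gl 1 True [ 0.23  0.49 -0.39  1.57  0.2   1.13 -1.9 ]
```

```bash
cat >> h.py <<'E'
YAW=-0.118; X=np.array([np.cos(YAW),np.sin(YAW)]); Y=np.array([-X[1],X[0]])
O=np.array([542.4,-5.2])
def S(x,y,z): return (O+x*X+y*Y).tolist()+[z]
def toS(p): p=np.asarray(p)[:2]-O; return np.array([p@X,p@Y]).round(2)
def st(m=""): print(m,"t",round(manip.current_time(),2),"tcp",np.round(manip.current_tcp_pos(),2),"S",toS(manip.current_tcp_pos()),"F",np.round(manip.current_force(),2),"w",round(manip.current_gripper_width(),3))
E
python3 - <<'E'
from h import *
manip.goto(S(-85,0,240),quat(YAW)); st("above")
manip.command_gripper(0.5); st()
manip.movel(S(-85,0,112),v=120,until_force=8); st("down")
manip.command_gripper(0,40); st("grip")
for n in("side","top"):
  d=manip.read_camera(n); x0,y0,x1,y1=ROI[n]; cv2.imwrite(f"pics/{n}_1.png",cv2.resize(d["frame"][y0-50:y1,x0:x1,::-1],None,fx=3.5,fy=3.5,interpolation=cv2.INTER_CUBIC))
E
```

```text
above t 2.49 tcp [458.26   3.74 239.94] S [-84.61  -1.03] F [ 0.19 -0.18 -0.2 ] w 1.002
 t 2.98 tcp [458.     4.76 240.01] S [-8.499e+01 -5.000e-02] F [-0.17 -0.32  0.25] w 0.498
down t 3.99 tcp [457.96   4.84 113.75] S [-8.504e+01  3.000e-02] F [-0.59 -1.62 10.43] w 0.497
grip t 4.33 tcp [456.99   4.78 113.21] S [-86.    -0.15] F [-0.81  0.63  4.89] w 0.197
```

View pics/side_1.png

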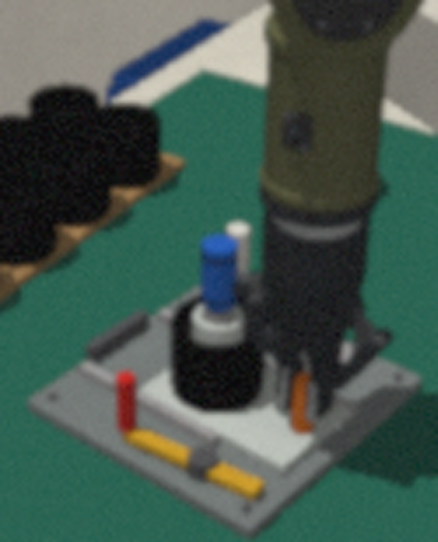

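The side view shows the post between the fingers, clear of the housing. Next I push the carriage home.

```bash
python3 - <<'E'
from h import *
p=toS(manip.current_tcp_pos())
st("pre")
print(manip.movel(S(p[0]+50,p[1],113),v=60,until_force=25)); st("50")
print(manip.movel(S(p[0]+68,p[1],113),v=25,until_force=18)); st("stop")
manip.wait(0.2); st()
d=manip.read_camera("side"); x0,y0,x1,y1=ROI["side"]; cv2.imwrite("pics/side_2.png",cv2.resize(d["frame"][y0-50:y1,x0:x1,::-1],None,fx=3.5,fy=3.5,interpolation=cv2.INTER_CUBIC))
E
```

```text
pre t 4.43 tcp [456.98   4.77 113.21] S [-86.    -0.15] F [-1.22 -0.52  5.44] w 0.197
False
50 t 5.42 tcp [506.71  -1.08 113.24] S [-35.92  -0.11] F [-1.   -0.45  5.73] w 0.198
True
stop t 5.92 tcp [515.98  -2.11 113.22] S [-26.6   -0.04] F [-1.8  -0.68  8.37] w 0.196
 t 6.12 tcp [515.97  -2.11 113.22] S [-26.61  -0.04] F [-0.53  0.17  5.89] w 0.199
```

View pics/side_2.png

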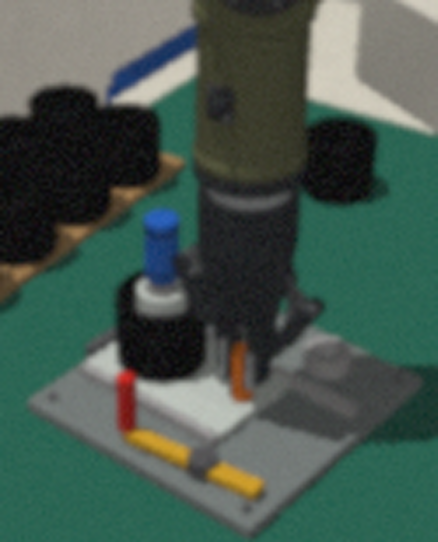

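```bash
python3 - <<'E'
from h import *
p=toS(manip.current_tcp_pos())
print(manip.movel(S(p[0]+6,p[1],113.2),v=12,until_force=25)); st("stop2")
manip.wait(0.2); st("settled")
manip.command_gripper(0.5,40); st("open")
manip.movel(S(*toS(manip.current_tcp_pos()),230),v=150)
st("up")
D={n:manip.read_camera(n) for n in("side","top")}
for n in D:
  x0,y0,x1,y1=ROI[n];b=blobs(D[n],n)
  for k in b: print(n,k,[(a,round(u,1),round(v,1),s) for a,u,v,s in b[k]])
  cv2.imwrite(f"pics/{n}_3.png",cv2.resize(D[n]["frame"][y0-50:y1,x0:x1,::-1],None,fx=3.5,fy=3.5,interpolation=cv2.INTER_CUBIC))
E
```

```text
True
stop2 t 6.64 tcp [516.55  -2.03 113.25] S [-26.04   0.11] F [-2.    0.05  5.99] w 0.197
settled t 6.84 tcp [516.51  -2.01 113.26] S [-26.08   0.12] F [-2.    0.18  5.42] w 0.195
open t 7.21 tcp [513.05  -1.9  111.95] S [-29.53  -0.18] F [-10.04   2.57   2.22] w 0.5
up t 8.14 tcp [512.74  -2.18 229.25] S [-29.8  -0.5] F [-0.22 -0.19  0.33] w 0.498
side blue [(167, np.float64(320.5), np.float64(189.6), [316, 180, 10, 21])]
side orange [(75, np.float64(343.9), np.float64(225.6), [342, 218, 5, 16]), (5, np.float64(311.6), np.float64(242.6), [310, 242, 4, 2])]
side yellow [(98, np.float64(320.4), np.float64(247.3), [311, 243, 18, 11]), (95, np.float64(341.8), np.float64(256.7), [334, 252, 16, 10])]
side red [(69, np.float64(310.6), np.float64(233.4), [309, 225, 5, 18])]
top blue []
top orange []
top yellow [(62, np.float64(305.4), np.float64(209.7), [303, 202, 5, 16]), (60, np.float64(304.7), np.float64(230.2), [302, 224, 6, 13])]
top red [(23, np.float64(305.2), np.float64(198.3), [303, 196, 5, 6])]
```

View pics/side_3.png

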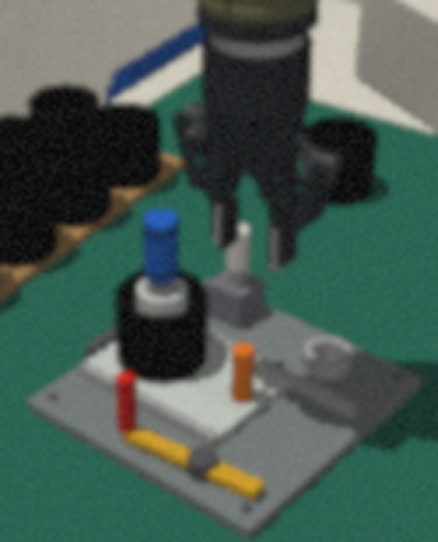

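View pics/top_3.png

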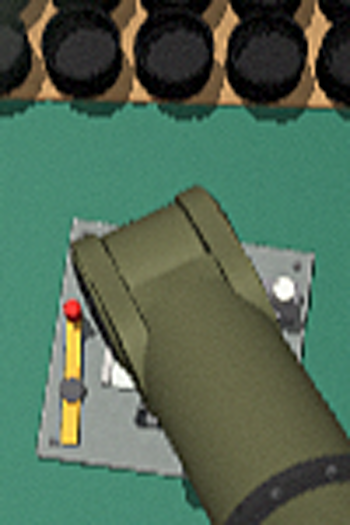

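```bash
python3 - <<'E'
from h import *
d=manip.read_camera("side")
for z,a,b in((49.9,(361.5,234.4),(343.9,225.6)),(131.9,(337.3,197.3),(320.5,189.6))):
  A=plane(d,*a,z);B=plane(d,*b,z);print(A,B,toS(A),toS(B),toS(B)-toS(A))
A=plane(d,310.6,233.7,50);print(A,toS(A),"latch ang",np.arctan2(toS(A)[1]-80,toS(A)[0]+50))
k=S(-50+70*np.cos(.122),80+70*np.sin(.122),112);print(k)
for t in np.linspace(.122,1.571,5):
  p=S(-50+70*np.cos(t),80+70*np.sin(t),112)
  for s in(np.pi/2,-np.pi/2):
    j=manip.inverse_kinematics(p,quat(YAW+t+s)); print(t,s>0,None if j is None else np.round(j,2))
E
```

```text
[456.86194134   4.76348425  49.9       ] [516.25219868  -2.03233316  49.9       ] [-86.12  -0.18] [-26.34   0.07] [59.78  0.25]
[542.27066675  -6.20238106 131.9       ] [601.68478872 -13.24122631 131.9       ] [-0.01 -1.01] [59.82 -1.01] [59.83  0.  ]
[572.18251259  78.22867034  50.        ] [19.75 86.35] latch ang 0.09078915297044902
[572.1652444294655, 80.41000280854246, 112]
0.122 True [ 0.4   0.85 -1.02  1.84  0.89  0.98  0.56]
0.122 False [-0.03  0.66 -0.24  1.85  0.24  0.66 -1.97]
0.48424999999999996 True [ 0.4   0.9  -1.11  1.85  0.95  1.04  0.82]
0.48424999999999996 False [-0.02  0.66 -0.33  1.85  0.32  0.68 -1.74]
0.8464999999999999 True [ 0.39  0.94 -1.2   1.87  1.    1.1   1.09]
0.8464999999999999 False [-0.    0.67 -0.42  1.87  0.41  0.69 -1.5 ]
1.2087499999999998 True [ 0.39  0.96 -1.27  1.91  1.04  1.14  1.35]
1.2087499999999998 False [ 0.02  0.66 -0.51  1.91  0.49  0.69 -1.27]
1.571 True [ 0.39  0.99 -1.35  1.97  1.08  1.18  1.62]
1.571 False [ 0.05  0.66 -0.59  1.97  0.57  0.68 -1.02]
```

The side view puts the carriage travel at 59.8 mm, so it is home against its stop. The latch comes next.

```bash
cat >> h.py <<'E'
def K(t,z,r=70): return S(-50+r*np.cos(t),80+r*np.sin(t),z)
def KQ(t): return quat(YAW+t-np.pi/2)
E
python3 - <<'E'
from h import *
p=toS(manip.current_tcp_pos()); manip.movel(S(*p,265),v=200)
manip.command_gripper(0.35)
t=.115
manip.goto(K(t,265),KQ(t)); st("above")
manip.movel(K(t,150),KQ(t),v=150)
manip.movel(K(t,113),KQ(t),v=60,until_force=10); st("down")
manip.command_gripper(0,35); st("grip")
d=manip.read_camera("side"); x0,y0,x1,y1=ROI["side"]; cv2.imwrite("pics/side_4.png",cv2.resize(d["frame"][y0-50:y1,x0:x1,::-1],None,fx=3.5,fy=3.5,interpolation=cv2.INTER_CUBIC))
E
```

```text
above t 10.16 tcp [572.    79.63 264.78] S [19.41 87.73] F [-0.57 -0.6   0.45] w 0.348
down t 11.84 tcp [572.23  80.   112.97] S [19.59 88.12] F [ 0.27 -0.47 -0.41] w 0.349
grip t 12.11 tcp [572.44  80.07 113.43] S [19.79 88.21] F [-0.25  1.31  1.37] w 0.174
```

View pics/side_4.png

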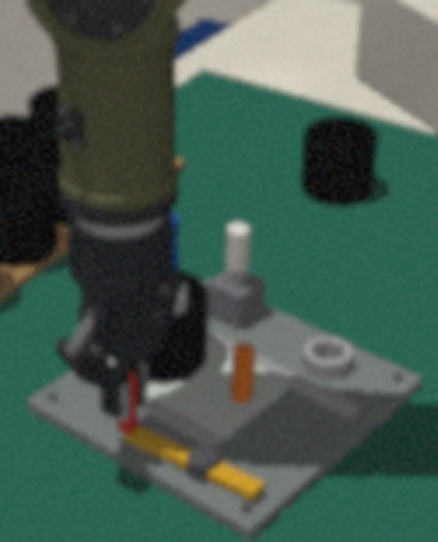

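The red knob is held between the pads (width 0.174, about 15 mm). Now I swing it along the arc.

```bash
python3 - <<'E'
from h import *
t0=.115
for t in np.linspace(t0,1.5,8)[1:]:
    r=manip.movel(K(t,113),KQ(t),v=70,until_force=30); st(f"{t:.2f} {r}")
    if r: break
E
```

```text
0.31 False t 12.51 tcp [571.28  94.18 113.42] S [ 16.98 102.09] F [0.89 1.9  3.73] w 0.178
0.51 False t 12.86 tcp [567.48 107.33 113.41] S [ 11.66 114.7 ] F [1.84 4.16 4.39] w 0.175
0.71 False t 13.21 tcp [561.42 118.82 113.4 ] S [  4.29 125.39] F [5.05 1.91 4.38] w 0.177
0.91 False t 13.56 tcp [552.74 130.15 113.42] S [ -5.66 135.63] F [6.15 3.82 3.44] w 0.177
1.10 False t 13.91 tcp [541.98 139.53 113.45] S [-17.45 143.67] F [5.24 6.32 2.27] w 0.175
1.30 False t 14.26 tcp [529.54 146.63 113.45] S [-30.64 149.26] F [4.14 8.27 2.42] w 0.169
1.50 False t 14.61 tcp [515.95 151.11 113.44] S [-44.67 152.11] F [3.56 9.46 2.37] w 0.176
```

```bash
python3 - <<'E'
from h import *
def ang():
    p=toS(manip.current_tcp_pos())-np.array([-50,80]); return np.arctan2(p[1],p[0]).round(4),np.hypot(*p).round(2)
print(ang())
for t in (1.571,1.64,1.71):
    r=manip.movel(K(t,113,71.5),KQ(min(t,1.571)),v=25,until_force=18); st(f"{t:.2f} {r}"); print(ang())
    if r: break
manip.wait(.1)
r=manip.movel(K(1.75,113,71.5),KQ(1.571),v=12,until_force=20); st(r);print(ang())
d=manip.read_camera("side"); x0,y0,x1,y1=ROI["side"]; cv2.imwrite("pics/side_5.png",cv2.resize(d["frame"][y0-50:y1+10,x0-30:x1,::-1],None,fx=3.3,fy=3.3,interpolation=cv2.INTER_CUBIC))
E
```

```text
(np.float64(1.497), np.float64(72.31))
1.57 False t 14.97 tcp [511.23 152.19 113.41] S [-49.48 152.62] F [2.2  6.48 4.4 ] w 0.176
(np.float64(1.5636), np.float64(72.62))
1.64 False t 15.32 tcp [508.3  152.69 113.47] S [-52.45 152.78] F [ 9.24  6.49 -0.89] w 0.172
(np.float64(1.6044), np.float64(72.82))
1.71 True t 15.53 tcp [508.14 152.77 113.47] S [-52.62 152.84] F [ 3.42 -0.22  0.58] w 0.178
(np.float64(1.6068), np.float64(72.89))
True t 16.14 tcp [508.   152.73 113.47] S [-52.75 152.78] F [1.65 1.26 1.21] w 0.173
(np.float64(1.6086), np.float64(72.83))
```

View pics/side_5.png

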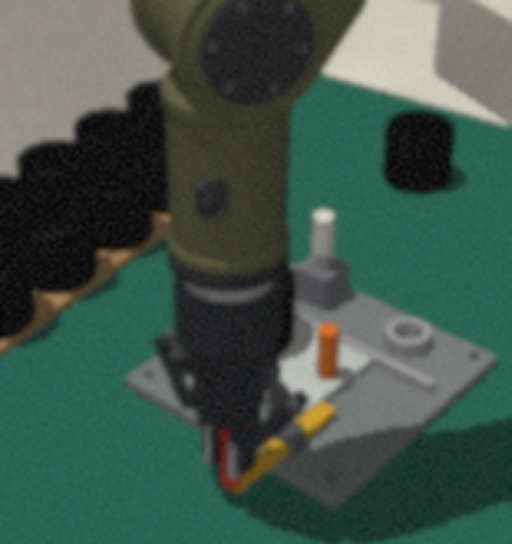

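```bash
python3 - <<'E'
from h import *
manip.command_gripper(0.4,35); st("open")
p=toS(manip.current_tcp_pos())
manip.movel(S(*p,150),v=60); manip.movel(S(*p,290),v=200); st("up")
manip.goto(S(-60,230,300),KQ(1.571)); st("away")
D={n:manip.read_camera(n) for n in("side","top")}
for n in D:
  x0,y0,x1,y1=ROI[n];b=blobs(D[n],n)
  for k in b: print(n,k,[(a,round(u,1),round(v,1),s) for a,u,v,s in b[k]])
  cv2.imwrite(f"pics/{n}_6.png",cv2.resize(D[n]["frame"][y0-50:y1,x0:x1,::-1],None,fx=3.5,fy=3.5,interpolation=cv2.INTER_CUBIC))
E
```

```text
open t 16.52 tcp [507.85 152.79 113.28] S [-52.91 152.83] F [ 0.28 -0.18 -0.16] w 0.399
up t 18.12 tcp [507.44 152.3  288.88] S [-53.26 152.29] F [-0.68  0.33 -0.34] w 0.399
away t 18.53 tcp [509.11 231.7  298.54] S [-60.95 231.33] F [ 0.12 -1.14 -0.51] w 0.399
side blue [(169, np.float64(320.5), np.float64(189.9), [316, 180, 10, 21])]
side orange [(75, np.float64(343.9), np.float64(225.6), [342, 218, 5, 16]), (12, np.float64(316.9), np.float64(264.4), [315, 260, 4, 8])]
side yellow [(104, np.float64(324.2), np.float64(259.5), [317, 253, 16, 16]), (65, np.float64(340.5), np.float64(246.3), [335, 242, 11, 10])]
side red [(80, np.float64(314.5), np.float64(257.4), [312, 249, 6, 18])]
top blue [(81, np.float64(334.7), np.float64(184.8), [331, 180, 9, 12])]
top orange [(25, np.float64(330.0), np.float64(215.6), [328, 213, 5, 6])]
top yellow [(62, np.float64(314.2), np.float64(222.4), [308, 220, 13, 6]), (38, np.float64(297.1), np.float64(219.6), [292, 217, 10, 6])]
top red []
```

View pics/side_6.png

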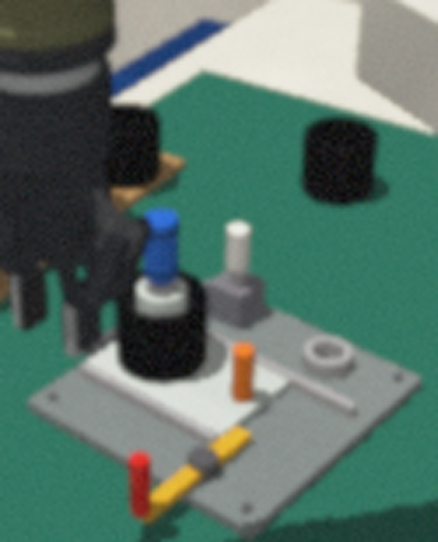

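View pics/top_6.png

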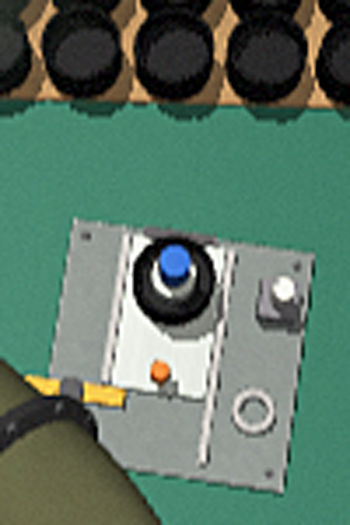

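```bash
python3 - <<'E'
from h import *
D={n:manip.read_camera(n) for n in("side","top")}
a=plane(D["top"],314.2,222.4,20);b=plane(D["top"],297.1,219.6,20);print("bar",toS(a),toS(b))
k=plane(D["side"],314.5,257.4,49);print("knob",toS(k))
g=tri(ray(D["side"],320.5,189.8),ray(D["top"],334.7,184.8));print("gauge",g,toS(g[0]))
g=plane(D["top"],334.7,184.8,131.9);print(toS(g))
print(toS(tri(ray(D["side"],343.9,225.6),ray(D["top"],330,215.6))[0]))
for s in(0,np.pi/2,np.pi,-np.pi/2):
  j=manip.inverse_kinematics(S(60,-1,184),quat(YAW+s));print(s,j)
E
```

```text
bar [-51.21  49.66] [-50.3  106.77]
knob [-49.75 148.45]
gauge (array([603.0321205 , -13.17794763, 131.05703372]), np.float64(2.327209936804982)) [61.15 -0.78]
[61.96 -0.13]
[-25.71   0.71]
0 [ 0.42426955  0.67348661 -0.7407627   1.71631806  0.53721564  0.9658056
 -0.64097216]
1.5707963267948966 [ 0.60647128  0.83065294 -1.15091107  1.71408725  0.82367438  1.16557649
  0.67082933]
3.141592653589793 [-0.45684843  0.70089572  0.75336179  1.72828202 -0.57482807  0.94661863
 -2.73260983]
-1.5707963267948966 [ 0.20396964  0.6002825  -0.35733861  1.71928163  0.26165853  0.86918835
 -1.9548507 ]
```

The latch bar lies along station y (both halves at x≈-50/-51) and the knob is at (-50,148), so it is fully closed. The gauge is at about (59–61,-0.8). I'll grip it gently and null the side force.

```bash
python3 - <<'E'
from h import *
manip.command_gripper(0.65,20)
manip.goto(S(60,-0.7,285),quat(YAW)); st("above")
manip.movel(S(59.5,-0.7,215),quat(YAW),v=150)
manip.movel(S(59.5,-0.7,184),quat(YAW),v=50,until_force=8); manip.wait(.2); st("down")
q=manip.current_tool_rot();print("tool x",R.from_quat([q[1],q[2],q[3],q[0]]).as_matrix()[:,0].round(4))
d=manip.read_camera("side"); x0,y0,x1,y1=ROI["side"]; cv2.imwrite("pics/side_7.png",cv2.resize(d["frame"][y0-50:y1,x0:x1,::-1],None,fx=3.5,fy=3.5,interpolation=cv2.INTER_CUBIC))
manip.command_gripper(0,20); st("grip")
manip.wait(.3); st("w"); print(np.round(manip.current_wrist_torque(),2))
q=manip.current_tool_rot();print("tool x",R.from_quat([q[1],q[2],q[3],q[0]]).as_matrix()[:,0].round(4))
d=manip.read_camera("side"); x0,y0,x1,y1=ROI["side"]; cv2.imwrite("pics/side_8.png",cv2.resize(d["frame"][y0-50:y1,x0:x1,::-1],None,fx=3.5,fy=3.5,interpolation=cv2.INTER_CUBIC))
E
```

```text
above t 20.09 tcp [601.58 -10.71 285.41] S [59.42  1.5 ] F [ 0.35  0.38 -1.08] w 0.649
down t 21.68 tcp [601.55 -12.84 184.31] S [59.64 -0.62] F [ 0.39 -0.6   0.19] w 0.651
tool x [ 5.e-04  0.e+00 -1.e+00]
grip t 22.07 tcp [600.95 -12.76 184.17] S [59.03 -0.61] F [-2.98  0.93  4.57] w 0.324
w t 22.38 tcp [600.99 -12.74 184.19] S [59.07 -0.59] F [-3.81 -0.39  5.84] w 0.32
[0.1  1.08 0.  ]
tool x [-8.e-04 -1.e-04 -1.e+00]
```

View pics/side_8.png

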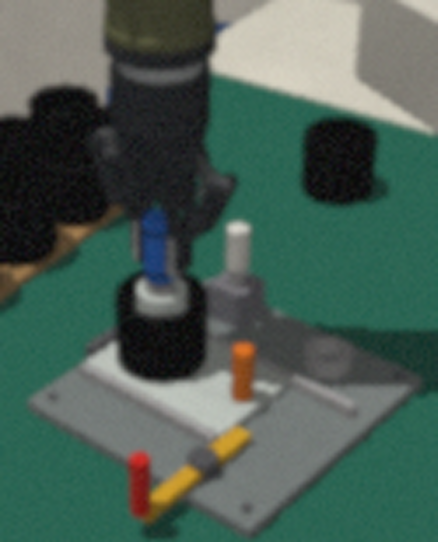

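```bash
python3 - <<'E'
from h import *
for x in(59.0,58.7):
  manip.movel(S(x,-0.65,184),quat(YAW),v=5); manip.wait(.2); st(x)
  F=manip.current_force();print("along jaw",np.dot(F[:2],X),"across",np.dot(F[:2],Y),np.round(manip.current_wrist_torque(),2))
  if abs(np.dot(F[:2],X))<1: break
E
```

```text
59.0 t 22.88 tcp [600.84 -12.74 184.2 ] S [58.92 -0.61] F [-3.33  0.14  4.89] w 0.32
along jaw -3.3198151405261846 across -0.251133861708121 [-0.    0.9   0.06]
58.7 t 23.32 tcp [600.71 -12.77 184.16] S [58.8  -0.66] F [-3.31 -1.04  5.42] w 0.32
along jaw -3.1654263650191967 across -1.4225718165771415 [ 0.04  0.75 -0.02]
```

```bash
python3 - <<'E'
from h import *
def avg(n=6):
  f=[];t=[]
  for i in range(n): f.append(manip.current_force());t.append(manip.current_wrist_torque());manip.wait(.02)
  f=np.mean(f,0);return np.round([f[:2]@X,f[:2]@Y,f[2]],2),np.round(np.mean(t,0),2)
for x in(58.3,57.9,57.5,57.1):
  manip.movel(S(x,-0.65,184),quat(YAW),v=5); manip.wait(.15); st(x)
  a=avg();print(a)
  if abs(a[0][0])<.8: break
E
```

```text
58.3 t 23.73 tcp [600.49 -12.71 184.15] S [58.57 -0.62] F [-2.24 -0.11  5.42] w 0.322
(array([-1.21, -0.02,  5.57]), array([-0.03,  0.35, -0.02]))
57.9 t 24.23 tcp [600.22 -12.69 184.15] S [58.3  -0.63] F [ 0.74 -0.3   5.35] w 0.321
(array([ 0.74, -0.54,  4.55]), array([-0.12, -0.22, -0.  ]))
```

```bash
cat >> h.py <<'E'
def avg(n=6):
  f=[];t=[]
  for i in range(n): f.append(manip.current_force());t.append(manip.current_wrist_torque());manip.wait(.02)
  f=np.mean(f,0);return np.round([f[:2]@X,f[:2]@Y,f[2]],2),np.round(np.mean(t,0),2)
E
python3 - <<'E'
from h import *
manip.movel(S(58.05,-0.65,184),quat(YAW),v=5)
manip.command_gripper(0,45); manip.wait(.15); st("grip45"); print(avg())
manip.movel(S(58.05,-0.65,187),quat(YAW),v=10,until_force=20); manip.wait(.15); st("+3"); print(avg())
manip.movel(S(58.05,-0.65,192),quat(YAW),v=15,until_force=15); manip.wait(.15); st("+8"); print(avg())
E
```

```text
grip45 t 24.94 tcp [600.23 -12.67 184.25] S [58.31 -0.61] F [ 0.59 -0.4   6.43] w 0.314
(array([ 0.6 , -0.35,  6.1 ]), array([-0.16, -0.22, -0.01]))
+3 t 25.64 tcp [599.73 -12.74 186.74] S [57.82 -0.73] F [ 0.68 -0.15 -3.08] w 0.314
(array([ 0.63, -0.31, -2.56]), array([-0.07, -0.18, -0.01]))
+8 t 26.38 tcp [599.86 -12.7  191.91] S [57.95 -0.69] F [-0.07 -0.53 -2.51] w 0.319
(array([-0.21, -0.32, -2.03]), array([-0.01, -0.01, -0.02]))
```

Side force is about 0.2 N, and the tool carries roughly 2.3 N of weight. Next I raise to about 34 mm.

```bash
python3 - <<'E'
from h import *
for z in(202,211,217.5):
  r=manip.movel(S(57.98,-0.65,z),quat(YAW),v=18,until_force=12); manip.wait(.12); st((z,r)); print(avg())
  if r: break
d=manip.read_camera("side"); np.save("s9.npy",d["frame"])
cv2.imwrite("pics/side_9.png",cv2.resize(d["frame"][150:245,280:400,::-1],None,fx=6,fy=6,interpolation=cv2.INTER_CUBIC))
for z in(88,92,100,110,126,130,140): print(z,np.round(proj(d,S(59.4,-.8,z)),1))
E
```

```text
(202, False) t 27.3 tcp [599.84 -12.73 201.87] S [57.93 -0.72] F [-0.07 -0.21 -2.01] w 0.318
(array([-0.02, -0.1 , -2.13]), array([-0.  , -0.02,  0.02]))
(211, False) t 28.17 tcp [599.82 -12.72 210.89] S [57.91 -0.7 ] F [ 0.42  0.74 -2.85] w 0.321
(array([-0.06,  0.15, -2.21]), array([ 0.  , -0.02,  0.01]))
(217.5, False) t 28.89 tcp [599.84 -12.71 217.45] S [57.92 -0.69] F [ 0.27  0.49 -2.82] w 0.316
(array([ 0.05,  0.18, -2.03]), array([-0.01, -0.01, -0.01]))
88 [320.7 202.8]
92 [320.6 201.6]
100 [320.6 199.3]
110 [320.6 196.3]
126 [320.6 191.5]
130 [320.6 190.3]
140 [320.5 187.2]
```

View pics/side_9.png

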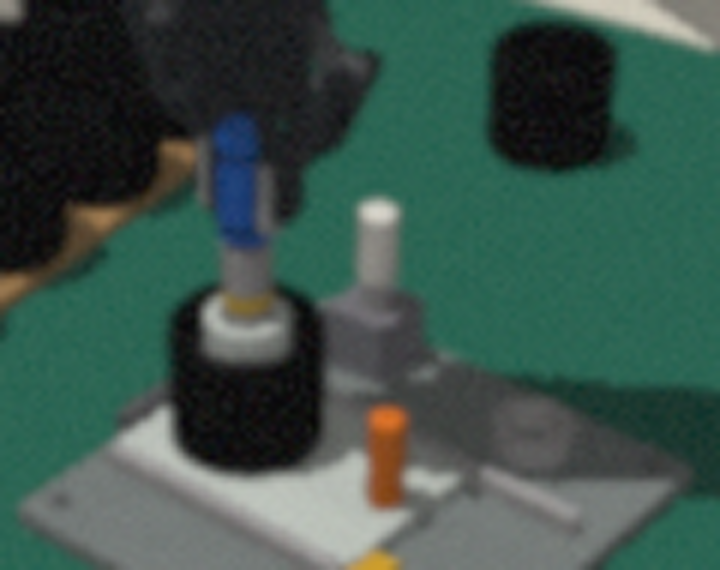

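```bash
python3 - <<'E'
from h import *
d=manip.read_camera("side"); f=d["frame"]
c=d["extrinsics"][:2,3]; b=np.array(S(59.4,-.8,0)[:2]); n=(c-b)/np.linalg.norm(c-b)
for L in(30,33.3,36):
  for nm,h,r in(("handle bottom",81,14),("yellow top",52,12),("yellow bot",44,12)):
    p=b+n*r; print(L,nm,np.round(proj(d,[*p,22+h+L]),1)[1], end=" | ")
  print()
print("mouth front inner",proj(d,[*(b+n*12.6),92]),"outer",proj(d,[*(b+n*20.5),92]))
for v in range(184,212): print(v,f[v,320:323].mean(0).round().astype(int))
E
```

```text
30 handle bottom 192.1 | 30 yellow top 200.5 | 30 yellow bot 202.8 | 
33.3 handle bottom 191.0 | 33.3 yellow top 199.5 | 33.3 yellow bot 201.9 | 
36 handle bottom 190.2 | 36 yellow top 198.7 | 36 yellow bot 201.1 | 
mouth front inner (np.float64(320.6643309445227), np.float64(204.13208278269653)) outer (np.float64(320.67529495177865), np.float64(205.7329445181229))
184 [ 39  62 105]
185 [ 43  66 107]
186 [ 39  61 103]
187 [ 42  63 102]
188 [34 53 88]
189 [29 52 88]
190 [35 55 95]
191 [59 65 85]
192 [83 83 86]
193 [93 91 92]
194 [96 95 94]
195 [97 95 95]
196 [97 95 96]
197 [98 97 96]
198 [100  98  95]
199 [107  98  81]
200 [116 101  56]
201 [120 101  51]
202 [112 100  75]
203 [109 106  99]
204 [134 137 131]
205 [161 165 160]
206 [147 151 145]
207 [125 129 123]
208 [111 115 112]
209 [96 99 95]
210 [65 66 65]
211 [33 34 34]
```

Yellow is centred at row 200.7, which matches a 33 mm lift. Grey steel shows below it at row 203 and no red is visible. One final check before handing in.

```bash
python3 - <<'E'
from h import *
D={n:manip.read_camera(n) for n in("side","top")}
b=blobs(D["side"],"side")
for k in("orange","red","yellow"): print(k,[(a,round(u,1),round(v,1)) for a,u,v,s in b[k]])
cv2.imwrite("pics/side_10.png",D["side"]["frame"][:,:,::-1])
st(); print(np.abs(manip.current_qd()).max().round(4)); q=manip.current_tool_rot();print(R.from_quat([q[1],q[2],q[3],q[0]]).as_matrix()[:,0].round(4))
manip.finish_job()
E
```

```text
orange [(84, np.float64(344.0), np.float64(225.0)), (12, np.float64(316.9), np.float64(264.2))]
red [(83, np.float64(314.4), np.float64(257.4))]
yellow [(102, np.float64(324.2), np.float64(259.4)), (65, np.float64(340.5), np.float64(246.3)), (12, np.float64(321.0), np.float64(200.4))]
 t 29.19 tcp [599.89 -12.67 217.45] S [57.97 -0.65] F [ 0.49  0.34 -2.04] w 0.315
0.0023
[-1.e-04 -0.e+00 -1.e+00]
the job is handed in; nothing more can be done
```

View pics/side_10.png

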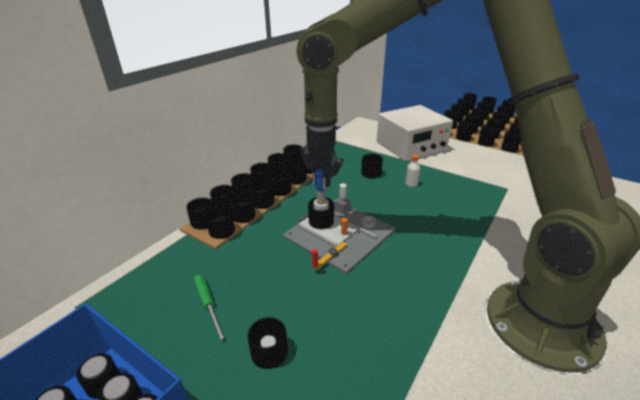

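The job is done and handed in at 29.2 s; no verdict was reported.

- **Carriage:** I pushed it to its stop. The side camera measured 59.8 mm of travel, and it did not move on a second push. When I opened the gripper after the push, the arm shifted back about 3.5 mm with roughly 10 N on it, probably because the front finger touched the housing. The carriage still measured home afterwards.
- **Latch:** I swung it to its end stop. The camera shows the bar lying along station y, with the knob at about (-50, 148) mm.
- **Gauge:** I gripped it and moved the gripper until the side force was close to zero, then lifted it about 33 mm straight up. During the main lift the side force stayed near 0.2 N and the weight stayed steady at about 2 N.
- **Last picture:** The whole yellow band is clear of the bore's mouth, with steel showing below it and no red visible. The gauge is held still and the gripper is vertical, and the bystanders look unmoved.
- **Disagreement:** The two-camera estimate put the gauge 2–3 mm farther along station x than where the side force vanished. I used the force reading.

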